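Refit the drip block on the lap grinder's bent bar

ROBOT

A 6-joint arm with a two-finger parallel gripper is mounted at the origin on the work surface. World frame = base frame: x ahead of the robot, y to its left, z up, the work surface at z = 0. Lengths are in mm, angles in rad, forces in N, time in s.
With the tool pointing down it reaches from about 350 to 975 mm from the base axis. Payload 17.4 kg.
Tool frame: the origin (TCP) lies midway between the tips of the shut fingers; the grasp point (between the pads) lies 19 mm behind it (robot.grip_depth is the distance from the TCP to the grasp point, in mm); z points along the fingers, y is the direction in which the jaws open and shut (so a half turn about z gives the same grasp; the last joint's range is limited). The gripper opens to 85 mm and grips with 20 to 120 N. Pads are 22 mm wide; open, the fingers measure 114 mm over their backs; the gripper's body (76 mm by 85 mm) begins 54 mm behind the grasp point. The pads swing forward as they close: fully open they stand 13 mm farther back than shut.
Start: joints at [-1.336, 0.116, 1.442, -0, 1.584, -0.038], TCP at [181.855, -650.047, 231.303] pointing down, gripper open.
Joint ranges: [-2.83, 2.83], [-0.83, 2.19], [0.07, 2.5], [-1.14, 4.28], [0.01, 3], [-2.97, 2.97]. Speed limits (rad/s): [1.89, 1.89, 2.22, 3.14, 3.14, 3.14].

INTERFACE

Orientations are given as a rotation vector (axis times angle).
In Python, from bench import telemetry, eyes, robot gives the robot as it stands.
- The arm moves only by the tool move_arm, never from a script. Its argument "series" is a list of rows, each a list of 7 numbers: the turn, a rotation vector about the world's x, y, z in degrees, then the shift along the world's x, y, z in cm, then the gripper command: -1 is shut, 1 is fully open, values between are in proportion. A call has 1 to 10 rows; each row is the pose to reach, as a shift and turn from the pose measured when the call began; what a row does not reach only later rows make up. A row lasts 1/8 s, in which the tool goes at most 62.5 mm and 10.7 degrees, less where a joint would pass 70% of its speed; a pose out of reach is approached as far as the arm can. A call with a gripper value outside its range is refused whole. The fingers move at their own pace and stop on an object; the grip force is fixed at half the most. Time passes only in rows, so rows that repeat a pose let the fingers close. It gives the time, the measured TCP pose, the force and the opening at its end, in the units of the state.
- telemetry.sense(): the state, without advancing time (a new reading comes with each control period).
- eyes.snapshot(name): name is "side" or "top"; returns the picture (400x640x3 uint8, red, green, blue); there is no depth.
- eyes.camera_model(name): a dict with "intrinsics" (3x3 intrinsics, pixels), "D" ([k1, k2, p1, p2, k3] as OpenCV has them; the pictures are not rectified), "xyz" and "attitude" of the camera in the world. Camera axes: x right, y up, looking along -z (the intrinsics and any distortion apply to the point x, -y, -z); pixel columns grow to the right and rows downward; lengths in mm; the calibration is good to about 2 mm. A picture is of the moment at which its call begins. camera_model takes no time and is no camera call.
- robot.job_done(): hands the job in, once; it reports no verdict.
The state is a dict: "clock": time; "q": joint angles; "joint_velocities": joint speeds; "effort": joint torques, N m; "position": TCP position; "tool_rot": TCP orientation; "force": force on the tool from outside, world axes, zero at the start; "moment": the same for the moment, N m; "grip_width": finger opening in mm.
Only numpy, scipy, OpenCV 4.12 (cv2) and the standard library are available. Lean on these libraries where they do the work, as an engineer would, in place of code of your own. Each camera call takes 0.05 s, during which the arm holds its last target.

TASK

Put the loose coolant drip block back on the flat lap grinder's bent bar: thread it over the bar's free end, slide it round the bend and along the bar until it sits against the stop collar. Do not shift the collar along the bar, and let the block hang there free with its outlet pointing down. Leave the other things on the bench where they are.

Things in the scene. Friction and masses are not known exactly. Their poses are not given: they have to be found in the camera images.
- bore (a point): loose grey plastic drip block, 28 mm long (its x) x 36 wide (y) x 40 tall, about 0.12 kg, standing on its brass outlet (diameter 26, 16 tall), a thin 10 mm barb on top. A round 18 mm bore runs right through along x, both mouths alike. This point is the bore's middle, 38 above the outlet's foot, 18 below the flat top; hanging free it is 4 below the bar's axis. Grasp across the 36 width
- lap: flat lap grinder, bolted down: grey cabinet 270 x 270 x 55 mm tall, on it a round basin, diameter 250, rim 88 above the bench, with a steel disc (top at 80, brass centre nut to 92). Origin at the centre of its underside, z up. A level bar of diameter 10, its axis 160 above the bench, runs from a post at x = 130, y = 0 (as high as the bar) along -x over the disc, then bends; see bar_corner
- bar_tip (a point): free end of the bar, on its axis, 115 mm from bar_corner (the rounding stands 5 further out); this straight leg is 80 long and points along (-0.5, 0.866, 0) of the grinder
- bar_corner (a point): point 160 mm above the bench where the axes of the bar's two straight legs would cross, at x = -70, y = 0 of the grinder. The bar bends here once, level, by 60 degrees towards the grinder's +y, cutting the corner with a radius of 60 on its axis (the bend begins and ends 35 from this point)
- stop_mid (a point): centre of the stop collar on the leg between bend and post: dark steel ring, diameter 26 mm, 12 long along the bar, small screw on top (22 above the axis); axes as the grinder's. Its face towards the bend is 6 from this point, so a touching block's bore middle is 20 from it. Clamped: slips only above about 40 N
- jar_mid (a point): small amber glass jar, diameter 48 mm, 65 tall, point at its centre; a bystander
- felt_mid (a point): grey felt polishing wheel, a flat disc of diameter 60 mm, 22 thick with a 16 hole, point at its centre; a bystander
- stone_stick: loose white dressing stone 90 x 22 x 18 mm; origin at the centre of its underside; a bystander
- glass_strip: loose glass strip 160 x 28 x 8 mm; origin at the centre of its underside; a bystander
- tape: loose roll of tape lying flat, diameter 100 mm, 30 tall; origin at the centre of its underside; a bystander
There are look-alikes about, which are no part of the job. Several things look just like the part that bears bore: the one meant starts farthest to the robot's right.

How it is judged (in metres and radians):
At the end, for the whole second after the job is handed in: The bar runs through the block's bore and the block hangs against the stop collar (gap under 5 mm) on the bend's side of it, outlet down within 0.35 rad, at rest (x of bore in the frame of stop_mid between -0.025 and -0.015 m and y of bore in the frame of stop_mid between -0.008 and 0.008 m and z of bore in the frame of stop_mid between -0.008 and 0.008 m and angle between bore's own z axis and vertical below 0.35 rad and angle between the x axis of bore and the x axis of stop_mid, either way round below 0.3 rad and linear speed of block below 0.02 m/s); the robot touches nothing.
It fails at once if the stop collar is shifted more than 4 mm (distance of stop_mid from where it was at the start of the episode above 0.004 m).
It fails at once if a bystander is moved more than 30 mm (distance of any of jar_mid, felt_mid, stone_stick, glass_strip, tape from where it was at the start of the episode above 0.03 m).
It also fails if it takes over 48 s, if anything falls off the work surface, if the arm or the gripper's body presses on something with over 40 N, if the wrist force passes 120 N, or if a joint passes its speed limit or range.

## Working session

There is one attempt and no reset: what is moved stays moved. The work goes in short steps, Python scripts to look and compute and a tool call to move; the robot and the scene stay as the last step left them, time stands still between calls to the robot, and variables do not carry over. Pictures are saved under pics/ and viewed, and the job is handed in when it is done.

Besides the shell and the picture viewer there is one more tool, called after "Call:" in YAML: its name, and indented under it one key for each argument. move_arm: Moves the arm, as the interface text tells. Its arguments: {"type":"object","properties":{"series":{"type":"array","items":{"type":"array","items":{"type":"number"}}}},"required":["series"]}

```bash
mkdir -p pics; python3 - <<'E'
from bench import telemetry, eyes, robot
import cv2
for n in ("side","top"):
    im=eyes.snapshot(n); cv2.imwrite(f"pics/{n}0.png",im[:,:,::-1])
    print(n,eyes.camera_model(n))
print(telemetry.sense())
E
ls
```

```text
side {'intrinsics': array([[378.45193871,   0.        , 321.2206118 ],
       [  0.        , 378.45193871, 200.47788536],
       [  0.        ,   0.        ,   1.        ]]), 'D': array([-0.04489077,  0.        ,  0.        ,  0.        ,  0.        ]), 'xyz': array([113.51319169, 501.59569577, 844.75226415]), 'attitude': array([ 0.32425644, -0.88648714, -2.24934855])}
top {'intrinsics': array([[397.39785426,   0.        , 319.97152565],
       [  0.        , 397.39785426, 196.66666741],
       [  0.        ,   0.        ,   1.        ]]), 'D': array([0.03021752, 0.        , 0.        , 0.        , 0.        ]), 'xyz': array([ 425.10307778,   25.71605503, 1375.86891939]), 'attitude': array([ 0.09165087, -0.1057892 , -1.54191732])}
{'clock': 0.1, 'q': array([-1.33575712e+00,  1.16416721e-01,  1.44218553e+00,  6.24539455e-05,
        1.58400629e+00, -3.78029864e-02]), 'joint_velocities': array([ 0.00100857, -0.00042624,  0.00017402,  0.00084801,  0.00058368,
        0.00094457]), 'effort': array([ 1.18734974e-03, -7.33664346e+01, -6.33791542e+01, -7.01197428e-05,
        5.27346041e-03,  4.87468822e-05]), 'position': array([ 181.8594166 , -649.86437604,  230.65839115]), 'tool_rot': array([-3.11139650e+00, -4.27114296e-01,  5.94787529e-05]), 'force': array([-0.1863006 , -0.67887656, -0.17407896]), 'moment': array([ 0.02606646, -0.00811711, -0.00177089]), 'grip_width': 85.72184611004953}
pics
```

View pics/side0.png

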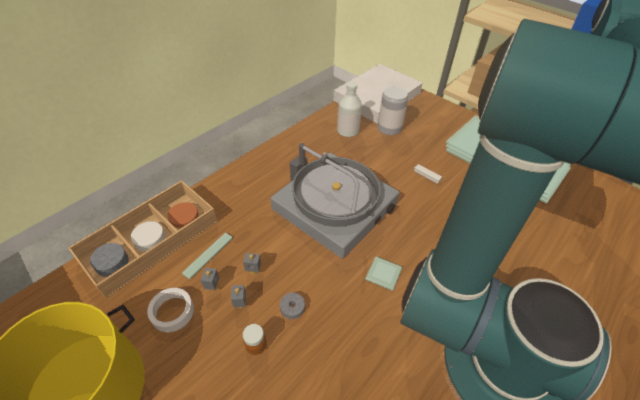

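View pics/top0.png

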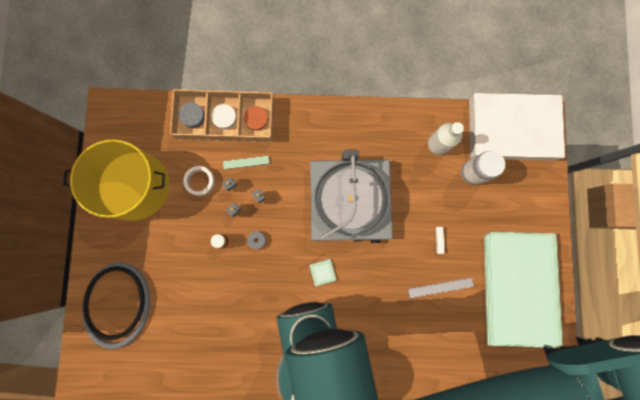

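Top view: three look-alike blocks at about (229,184), (233,210) and (258,197). The robot's right (−y) is image right, so (258,197) is the candidate. I'll enlarge to confirm this and to read the grinder.

```bash
cat > h.py <<'E'
import numpy as np, cv2, json
from scipy.spatial.transform import Rotation as R
from bench import telemetry, eyes, robot
def cam(n):
    m=eyes.camera_model(n); Rw=R.from_rotvec(m["attitude"]).as_matrix()@np.diag([1,-1,-1.]) # cv cam->world
    return m["intrinsics"],m["D"],m["xyz"],Rw
def proj(n,P):
    K,D,c,Rw=cam(n); P=np.atleast_2d(np.asarray(P,float))
    r=Rw.T; return cv2.projectPoints(P,cv2.Rodrigues(r)[0],-r@c,K,D)[0].reshape(-1,2)
def ray(n,uv):
    K,D,c,Rw=cam(n); p=cv2.undistortPoints(np.array([[uv]],float),K,D)[0,0]
    d=Rw@np.array([p[0],p[1],1]); return c,d/np.linalg.norm(d)
def atz(n,uv,z):
    c,d=ray(n,uv); return c+d*(z-c[2])/d[2]
def tri(uvs,uvt):
    from scipy.optimize import least_squares
    f=lambda P: np.r_[proj("side",P)[0]-uvs,proj("top",P)[0]-uvt]
    s=least_squares(f,[450,100,50]); return s.x,s.fun
def crop(src,x0,y0,w,h,k,out):
    im=cv2.imread(src)[y0:y0+h,x0:x0+w]; cv2.imwrite(out,cv2.resize(im,None,fx=k,fy=k,interpolation=cv2.INTER_CUBIC))
E
python3 - <<'E'
from h import *
crop("pics/top0.png",205,165,80,60,10,"pics/t_blk.png")
crop("pics/top0.png",300,140,100,110,5,"pics/t_lap.png")
crop("pics/side0.png",190,235,100,75,8,"pics/s_blk.png")
crop("pics/side0.png",265,135,140,115,5,"pics/s_lap.png")
E
```

```text
(no output)
```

View pics/t_blk.png

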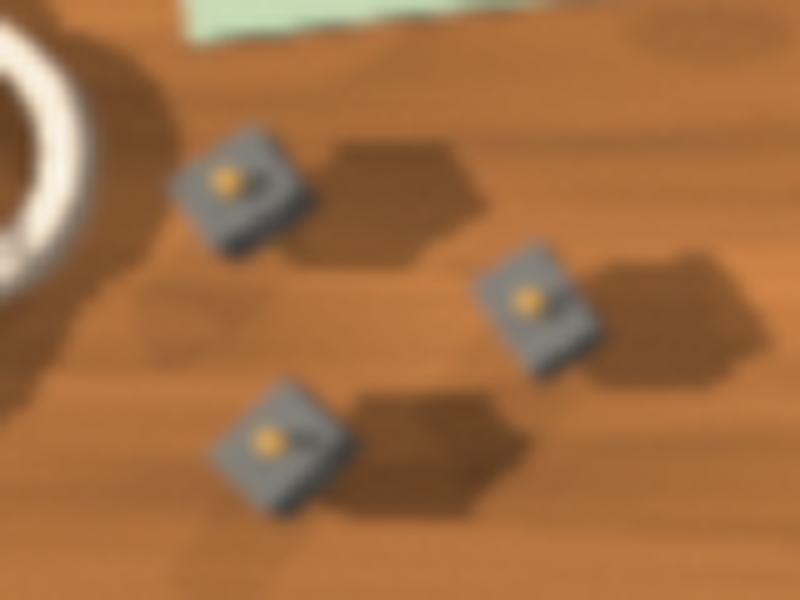

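View pics/s_blk.png

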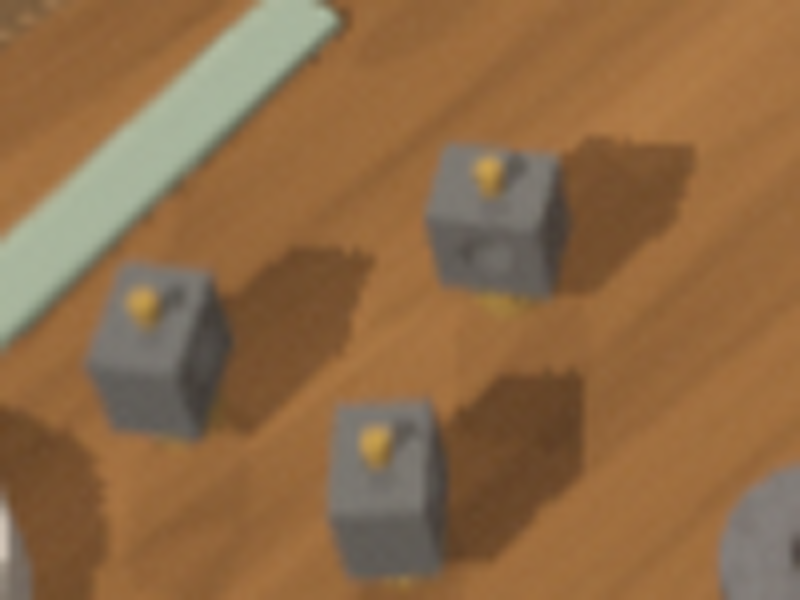

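View pics/t_lap.png

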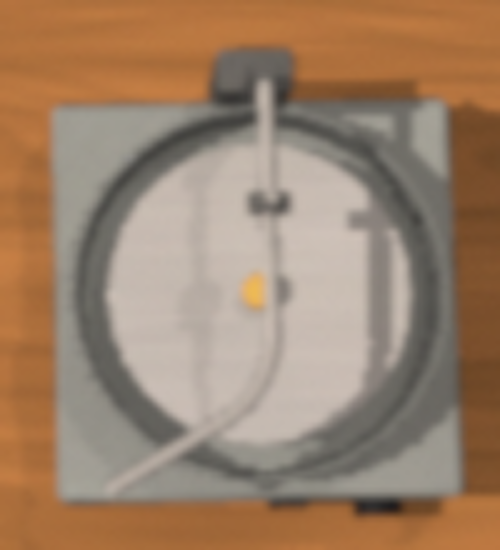

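View pics/s_lap.png

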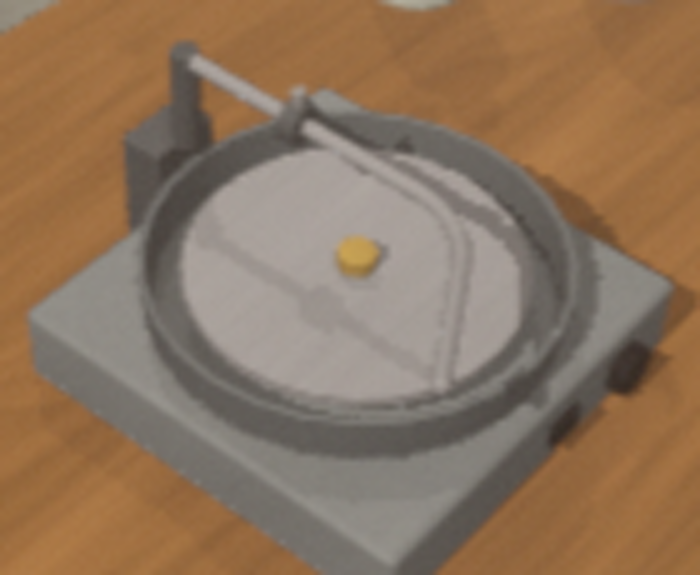

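```bash
cat > fit.py <<'E'
from h import *
from scipy.optimize import least_squares
P=lambda c,x0,y0,k: np.array([x0+(c[0]+.5)/k-.5,y0+(c[1]+.5)/k-.5])
T=lambda *c:("top",P(c,300,140,5)); S=lambda *c:("side",P(c,265,135,5))
tip=np.array([-70-57.5,115*.866,160])
# legs: tip 115 from corner
obs=[((135,135,55),T(53,107)),((135,-135,55),T(443,103)),((-135,-135,55),T(462,492)),((-135,135,55),T(60,499)),
 ((135,135,55),S(32,318)),((-135,135,55),S(393,570)),((-135,-135,55),S(672,290)),
 (tip,T(109,489)),(tip,S(443,387)),((0,0,92),S(357,250)),((0,0,92),T(254,292))]
W=lambda p,l:np.array([p[0],p[1],0])+R.from_euler("z",p[2]).apply(l)
f=lambda p:np.concatenate([proj(n,W(p,l))[0]-uv for l,(n,uv) in obs])
s=least_squares(f,[450,0,0],x_scale=[1,1,.01],loss="soft_l1"); p=s.x
print("lap",p); print(f(p).reshape(-1,2).round(1).tolist())
c=tri(P((293,122),265,135,5),P((268,204),300,140,5)); print("collar tri",c)
Lc=R.from_euler("z",-p[2]).apply(c[0]-[p[0],p[1],0]); print("collar in lap",Lc)
for n,uv in (T(268,204),S(293,122)):
    w=atz(n,uv,160); print(n,R.from_euler("z",-p[2]).apply(w-[p[0],p[1],0]))
# block
T=lambda *c:("top",P(c,205,165,10)); S=lambda *c:("side",P(c,190,235,8))
print("barb tri",tri(S(488,165)[1],T(528,300)[1]))
a,b=14,18
# front(bore) face in side: local -x or +x; take -x face toward camera-bottom
tp=[T(535,243),T(474,290),T(543,370),T(603,322)]
sp=[S(447,147),S(562,155),S(553,224),S(429,214)]
lo=[S(443,287),S(550,298)]
for n,uv in tp+sp: print(n,atz(n,uv,56).round(1))
for n,uv in lo: print("low",n,atz(n,uv,16).round(1))
E
python3 fit.py
```

```text
lap [ 5.85439887e+02 -8.58466383e+01  4.77193634e-02]
[[-1.0, -0.1], [0.6, -0.8], [0.4, 1.4], [-0.9, 1.7], [-2.6, -0.8], [-0.1, -0.1], [0.9, -1.5], [0.5, 0.4], [-0.8, 0.1], [-0.4, 0.5], [0.9, 0.3]]
collar tri (array([633.37528012, -84.69352017, 160.56248575]), array([ 0.12166289,  0.01667275, -0.0815609 , -0.11290311]))
collar in lap [ 47.93583088  -1.13477288 160.56248575]
top [ 47.66985759  -1.43215553 160.        ]
side [ 48.63388778  -1.46922609 160.        ]
barb tri (array([591.5998208 , 222.7093775 ,  66.79240604]), array([-0.32626243, -0.04316041,  0.29450102,  0.33416441]))
top [613.4 223.9  56. ]
top [596.9 243.5  56. ]
top [570.7 219.3  56. ]
top [587.3 200.1  56. ]
side [612.  222.9  56. ]
side [583.8 199.9  56. ]
side [566.4 218.6  56. ]
side [596.7 242.6  56. ]
low side [596.5 244.   16. ]
low side [569.  223.2  16. ]
```

```bash
python3 - <<'E'
from h import *
s=telemetry.sense(); M=R.from_rotvec(s["tool_rot"]).as_matrix(); print(M.round(3)); 
print("tool y yaw",np.degrees(np.arctan2(M[1,1],M[0,1])))
# bar points in top picture (crop k5 offset 300,140) at z=160
for uv in [(264,95),(267,170),(272,260),(275,330),(250,398),(215,425),(150,465),(109,489)]:
    w=atz("top",(300+(uv[0]+.5)/5-.5,140+(uv[1]+.5)/5-.5),160); print(uv,w.round(1))
p=np.array([585.4,-85.8]);r=R.from_euler("z",.0477)
for l in [(-127.5,99.6,0),(-70,0,0),(48,0,0),(0,0,0),(-87.5,30.3,0),(-35,0,0)]: print(l,(r.apply(l)[:2]+p).round(1))
import cv2
im=cv2.imread("pics/top0.png"); L=np.array
arr=[r.apply(l)+[p[0],p[1],160] for l in [(-127.5,99.6,0),(-87.5,30.3,0),(-70,0,0),(-35,0,0),(48,0,0),(130,0,0)]]
g=im[140:250,300:400]; g=cv2.resize(g,None,fx=5,fy=5,interpolation=cv2.INTER_CUBIC)
for q in proj("top",arr): cv2.circle(g,tuple(np.int32(((q-[300,140])+.5)*5-.5)),3,(0,0,255),-1)
cv2.imwrite("pics/ov.png",g)
im=cv2.imread("pics/side0.png"); g=im[135:250,265:405]; g=cv2.resize(g,None,fx=5,fy=5,interpolation=cv2.INTER_CUBIC)
for q in proj("side",arr): cv2.circle(g,tuple(np.int32(((q-[265,135])+.5)*5-.5)),3,(0,0,255),-1)
cv2.imwrite("pics/ovs.png",g)
E
```

```text
[[ 0.963  0.269 -0.   ]
 [ 0.269 -0.963  0.001]
 [ 0.    -0.001 -1.   ]]
tool y yaw -74.36724557281224
(264, 95) [702.  -81.4 160. ]
(267, 170) [654.5 -84.  160. ]
(272, 260) [598.1 -88.  160. ]
(275, 330) [554.7 -90.5 160. ]
(250, 398) [512.4 -75.8 160. ]
(215, 425) [495.3 -54.7 160. ]
(150, 465) [469.9 -15.5 160. ]
(109, 489) [454.6   9.1 160. ]
(-127.5, 99.6, 0) [453.3   7.6]
(-70, 0, 0) [515.5 -89.1]
(48, 0, 0) [633.3 -83.5]
(0, 0, 0) [585.4 -85.8]
(-87.5, 30.3, 0) [496.6 -59.7]
(-35, 0, 0) [550.4 -87.5]
```

View pics/ov.png

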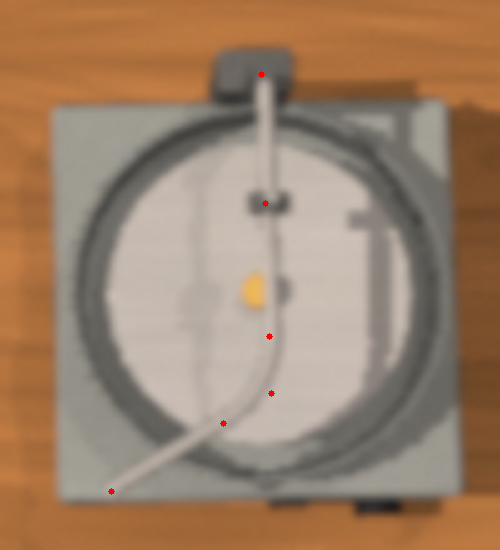

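View pics/ovs.png

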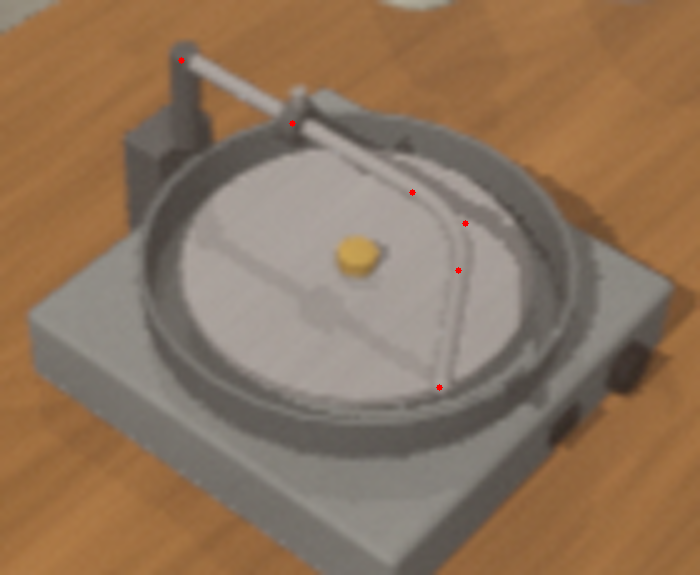

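```bash
cat > bar.py <<'E'
from h import *
def barcurve(n=30):
    a=np.array([130,0]);c=np.array([-70,0]);t=c+115*np.array([-.5,.866])
    s=np.linspace(a,[-35,0],n)
    ctr=np.array([-35,60*1.0]);  # bend towards +y
    th=np.linspace(-np.pi/2,-np.pi/2-np.pi/3,n); arc=ctr+60*np.c_[np.cos(th),np.sin(th)]
    e=np.linspace(arc[-1],t,n)
    return np.vstack([s,arc[1:],e[1:]])
C=barcurve(60)
def world(p,l,z=160):
    l=np.atleast_2d(l); return np.c_[R.from_euler("z",p[2]).as_matrix()[:2,:2].dot(l.T).T+p[:2],np.full(len(l),z)]
if __name__=="__main__":
    from scipy.optimize import least_squares
    from scipy.ndimage import map_coordinates
    ims={n:cv2.cvtColor(cv2.imread(f"pics/{n}0.png"),cv2.COLOR_BGR2GRAY).astype(float) for n in("top","side")}
    pt=np.array([(264,95),(267,170),(272,260),(275,330),(250,398),(215,425),(150,465)])
    ps=np.array([(220,77),(345,142),(400,180),(462,250),(454,310),(449,345)])
    O={"top":(pt+.5)/5-.5+[300,140],"side":(ps+.5)/5-.5+[265,135]}
    tips={"top":(np.array((109,489))+.5)/5-.5+[300,140],"side":(np.array((443,387))+.5)/5-.5+[265,135]}
    def f(p):
        r=[]
        for n in O:
            q=proj(n,world(p,C,p[3])); t=np.gradient(q,axis=0); t/=np.linalg.norm(t,axis=1)[:,None]
            for o in O[n]:
                i=np.argmin(((q-o)**2).sum(1)); d=q[i]-o; r.append(d[0]*t[i,1]-d[1]*t[i,0])
            r+=list(q[-1]-tips[n])
        return np.r_[r,(p[3]-160)/5]
    s=least_squares(f,[585.4,-86,.05,160],x_scale=[1,1,.01,1]); print(s.x,f(s.x).round(2))
    p=s.x
    np.save("lap.npy",p)
    for n,x0,y0,w,h in(("top",300,140,100,110),("side",265,135,140,115)):
        g=cv2.resize(cv2.imread(f"pics/{n}0.png")[y0:y0+h,x0:x0+w],None,fx=5,fy=5,interpolation=cv2.INTER_CUBIC)
        cv2.polylines(g,[np.int32((proj(n,world(p,C))-[x0,y0]+.5)*5-.5)],False,(0,0,255),1); cv2.imwrite(f"pics/ov2{n}.png",g)
    print("tip,corner,stop48",world(p,[C[-1],[-70,0],[48,0]]).round(1).tolist(), np.degrees(p[2]))
E
python3 bar.py; python3 -c "
import cv2,numpy as np
a=cv2.imread('pics/ov2top.png');b=cv2.imread('pics/ov2side.png')
cv2.imwrite('pics/ov2.png',cv2.resize(np.hstack([cv2.copyMakeBorder(a,0,25,0,0,0),b]),None,fx=.65,fy=.65,interpolation=cv2.INTER_AREA)) if a.shape[0]==550 else print(a.shape)"
```

```text
[ 5.84607895e+02 -8.72643810e+01  4.01384580e-02  1.62404293e+02] [ 0.44  0.21 -0.34 -0.59  0.48  0.72  0.61  0.66  0.47  0.18 -1.08 -0.01
 -0.27 -0.26 -0.43 -0.55 -0.62  0.48]
tip,corner,stop48 [[453.2, 7.1, 160.0], [514.7, -90.1, 160.0], [632.6, -85.3, 160.0]] 2.2997642418321695
```

View pics/ov2.png

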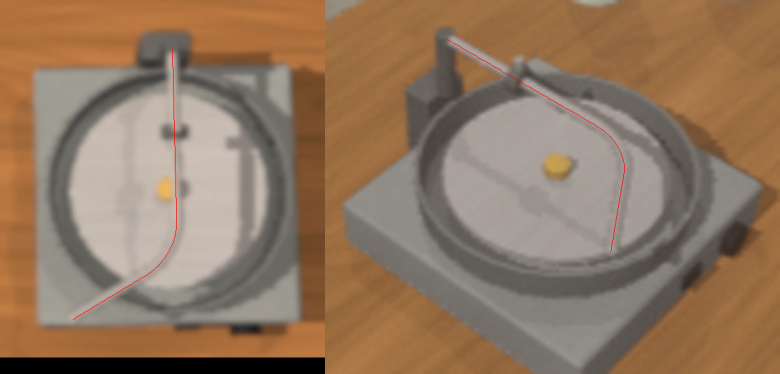

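The target is the rightmost block, confirmed in both crops: top (258,197), side (252,260). Its top corners at z=56 measure about 36 × 26 mm, with the bore along about 130°. I'll go above it with the jaws along about 40.5°.

Call:
move_arm:
  series:
    - [0, 0, 115, 40.9, 87.1, 0, 0.5]
    - [0, 0, 115, 40.9, 87.1, 0, 0.5]
    - [0, 0, 115, 40.9, 87.1, 0, 0.5]
    - [0, 0, 115, 40.9, 87.1, 0, 0.5]
    - [0, 0, 115, 40.9, 87.1, 0, 0.5]
    - [0, 0, 115, 40.9, 87.1, 0, 0.5]
    - [0, 0, 115, 40.9, 87.1, 0, 0.5]
    - [0, 0, 115, 40.9, 87.1, 0, 0.5]
    - [0, 0, 115, 40.9, 87.1, 0, 0.5]
    - [0, 0, 115, 40.9, 87.1, 0, 0.5]

```text
clock: 1.35
position: [447.8, -82.2, 230.9]
tool_rot: [-1.489, -2.766, 0.001]
force: [0.4, -0.8, 0.3]
grip_width: 63.9
```

Call:
move_arm:
  series:
    - [0, 0, 7.2, 14.3, 30.4, 0, 0.5]
    - [0, 0, 7.2, 14.3, 30.4, 0, 0.5]
    - [0, 0, 7.2, 14.3, 30.4, 0, 0.5]
    - [0, 0, 7.2, 14.3, 30.4, 0, 0.5]
    - [0, 0, 7.2, 14.3, 30.4, 0, 0.5]
    - [0, 0, 7.2, 14.3, 30.4, 0, 0.5]
    - [0, 0, 7.2, 14.3, 30.4, -8.0, 0.5]
    - [0, 0, 7.2, 14.3, 30.4, -12.0, 0.5]
    - [0, 0, 7.2, 14.3, 30.4, -12.0, 0.5]

```text
clock: 2.48
position: [588.6, 221.1, 106.4]
tool_rot: [-1.31, -2.849, 0.01]
force: [-0.3, -0.4, 0.3]
grip_width: 64.1
```

```bash
python3 - <<'E'
from h import *
for n,b in(("side",(170,190,160,120)),("top",(200,140,130,100))):
    im=eyes.snapshot(n); cv2.imwrite(f"pics/{n}1.png",im[:,:,::-1]); crop(f"pics/{n}1.png",*b,5,f"pics/{n}1c.png")
print(telemetry.sense()["position"],telemetry.sense()["q"])
E
```

```text
[591.28581577 221.88383613 112.74722719] [ 3.18908168e-01  7.83076889e-02  1.67636411e+00 -6.66253991e-04
  1.38651312e+00 -3.89708261e-01]
```

View pics/side1c.png

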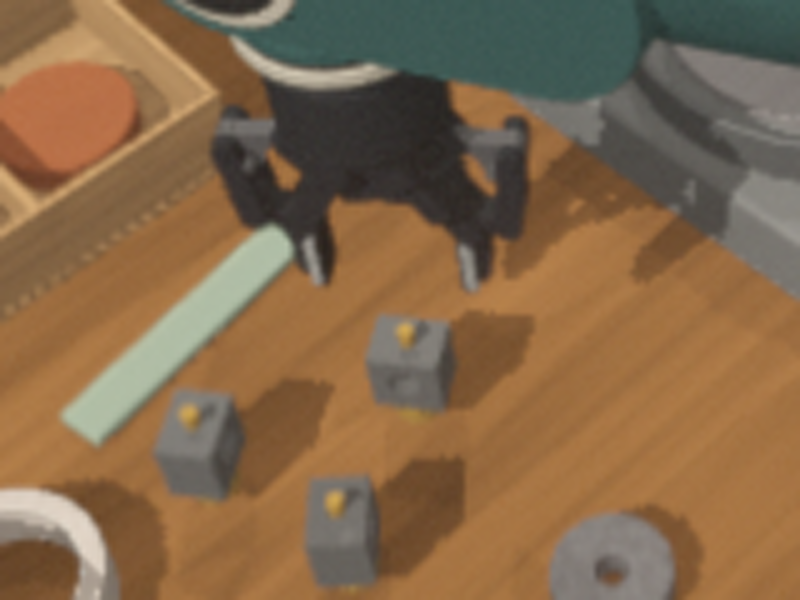

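View pics/top1c.png

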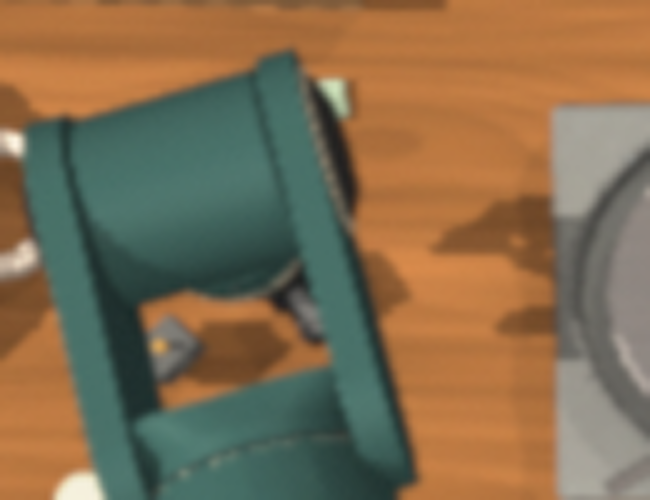

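The fingers straddle the block: side crop tips at (320,283) and (470,288), block between and below. Descend, then close.

Call:
move_arm:
  series:
    - [0, 0, 0, 0, 0, -5, 0.5]
    - [0, 0, 0, 0, 0, -8, 0.5]
    - [0, 0, 0, 0, 0, -9.4, 0.5]
    - [0, 0, 0, 0, 0, -9.4, 0.5]
    - [0, 0, 0, 0, 0, -9.4, 0.5]
    - [0, 0, 0, 0, 0, -9.4, -1]
    - [0, 0, 0, 0, 0, -9.4, -1]
    - [0, 0, 0, 0, 0, -9.4, -1]
    - [0, 0, 0, 0, 0, -9.4, -1]
    - [0, 0, 0, 0, 0, -9.4, -1]

```text
clock: 3.82
position: [591.8, 222.1, 20.0]
tool_rot: [1.312, 2.853, 0.001]
force: [-1.6, -0.1, 6.5]
grip_width: 35.7
```

```bash
python3 - <<'E'
from h import *
for n,b in(("side",(170,190,160,120)),):
    im=eyes.snapshot(n); cv2.imwrite(f"pics/{n}2.png",im[:,:,::-1]); crop(f"pics/{n}2.png",*b,5,f"pics/{n}2c.png")
s=telemetry.sense();print(s["position"],s["force"],s["grip_width"])
E
```

```text
[591.77494372 222.08141723  20.06082561] [-1.38076335 -0.61823418  5.56405824] 36.196510272861374
```

View pics/side2c.png

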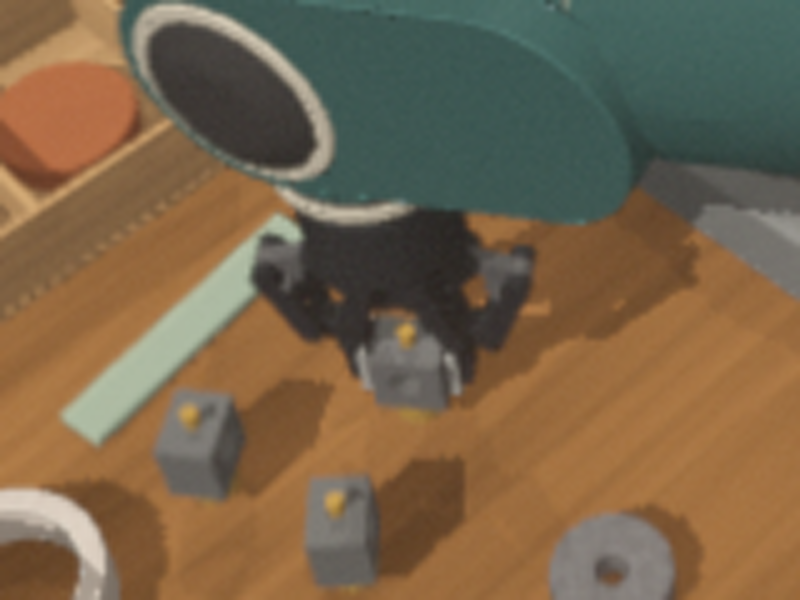

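Gripped at 36 mm wide, and the block stayed upright with its bore 18 mm above the TCP. Lift it and take it to about 50 mm off the bar's free end.

Call:
move_arm:
  series:
    - [0, 0, 0, 0, 0, 5, -1]
    - [0, 0, 0, 0, 0, 12.2, -1]
    - [0, 0, 0, 0, 0, 12.2, -1]
    - [0, 0, -4, -6, -6, 12.2, -1]
    - [0, 0, -8, -12, -12, 12.2, -1]
    - [0, 0, -8, -16.6, -17.2, 12.2, -1]
    - [0, 0, -8, -16.6, -17.2, 12.2, -1]
    - [0, 0, -8, -16.6, -17.2, 12.2, -1]
    - [0, 0, -8, -16.6, -17.2, 12.2, -1]

```text
clock: 5.0
position: [425.9, 50.2, 141.9]
tool_rot: [1.508, 2.754, 0.001]
force: [-0.8, 0.3, -1.5]
grip_width: 35.9
```

```bash
python3 - <<'E'
from h import *
for n,b in(("side",(250,130,160,120)),("top",(260,150,130,100))):
    im=eyes.snapshot(n); cv2.imwrite(f"pics/{n}3.png",im[:,:,::-1]); crop(f"pics/{n}3.png",*b,5,f"pics/{n}3c.png")
s=telemetry.sense();print(s["position"],s["force"],s["grip_width"],s["tool_rot"],s["q"])
E
```

```text
[426.15464435  50.61894696 141.73631047] [ 0.13064688 -0.24302913 -1.63695104] 35.593111991371984 [1.50694063e+00 2.75522070e+00 6.65536670e-04] [ 5.89571475e-02 -4.13011599e-01  2.05809044e+00 -2.74552678e-04
  1.49527797e+00 -5.10836818e-01]
```

View pics/side3c.png

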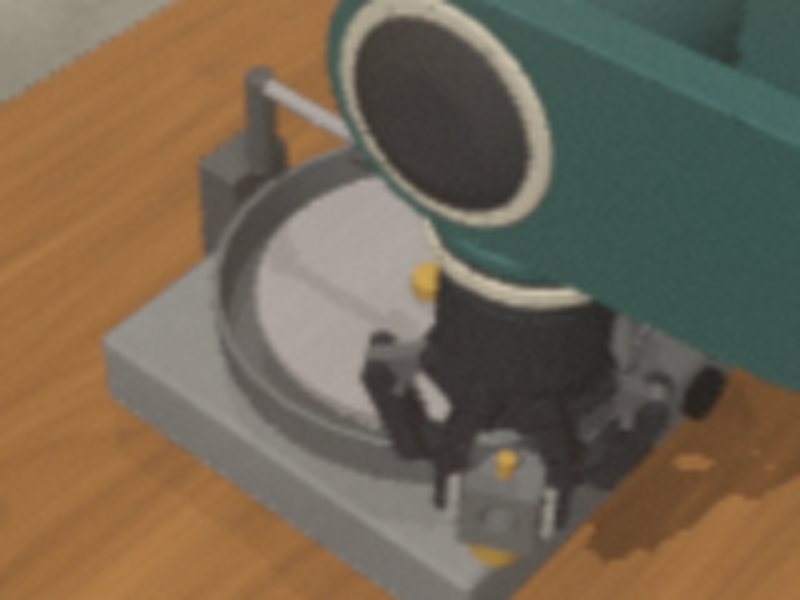

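View pics/top3c.png

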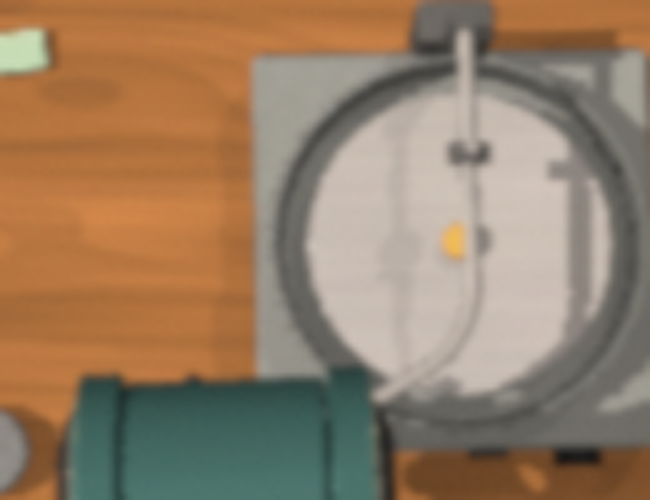

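```bash
python3 - <<'E'
from h import *
s=telemetry.sense();p=s["position"];x=R.from_rotvec(s["tool_rot"]).as_matrix()[:,0];y=R.from_rotvec(s["tool_rot"]).as_matrix()[:,1]
b=p+[0,0,18]; k=lambda P:((proj("side",P)-[250,130]+.5)*5-.5).round(0).tolist()
print(x,"mouth",k(b+14*x),"top corners",[k(b+sx*14*x+sy*18*y+[0,0,18]) for sx,sy in((1,1),(1,-1),(-1,-1),(-1,1))], "bot",[k(b+14*x+sy*18*y-[0,0,22]) for sy in (1,-1)])
E
python3 -c "
from h import *
crop('pics/side3.png',330,205,50,45,14,'pics/s3z.png')"
```

```text
[-0.53947535  0.84200097 -0.00084305] mouth [[496.0, 518.0]] top corners [[[459.0, 488.0]], [[538.0, 500.0]], [[545.0, 453.0]], [[468.0, 441.0]]] bot [[[454.0, 541.0]], [[531.0, 553.0]]]
```

View pics/s3z.png

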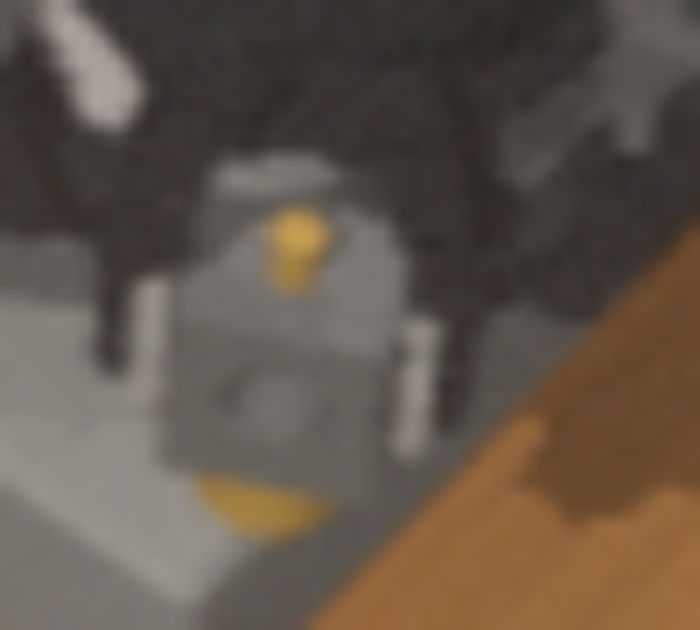

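The observed bore mouth, side crop (498,518), matches the prediction from the tool pose, (496,518). The bore axis passes within about 1.5 mm of the measured tip. Advance gently onto the tip.

Call:
move_arm:
  series:
    - [0, 0, 0, 0.8, -1.2, 0.05, -1]
    - [0, 0, 0, 1.4, -2.1, 0.05, -1]
    - [0, 0, 0, 1.6, -2.5, 0.05, -1]
    - [0, 0, 0, 1.8, -2.8, 0.05, -1]
    - [0, 0, 0, 2.0, -3.1, 0.05, -1]
    - [0, 0, 0, 2.2, -3.4, 0.05, -1]
    - [0, 0, 0, 2.2, -3.4, 0.05, -1]

```text
clock: 5.98
position: [448.2, 16.5, 142.3]
tool_rot: [1.507, 2.755, 0.001]
force: [0.6, -0.8, -1.8]
grip_width: 35.9
```

```bash
python3 - <<'E'
from h import *
for n,b in(("side",(310,190,60,50)),("top",(310,200,60,50))):
    im=eyes.snapshot(n); cv2.imwrite(f"pics/{n}4.png",im[:,:,::-1]); crop(f"pics/{n}4.png",*b,10,f"pics/{n}4c.png")
s=telemetry.sense();print(s["position"],s["force"],s["moment"],s["grip_width"])
E
```

```text
[448.15144831  16.66426228 142.25971016] [-0.07195389  0.17440516 -2.11558488] [ 0.0243356   0.00147448 -0.00259468] 35.613437300767195
```

View pics/side4c.png

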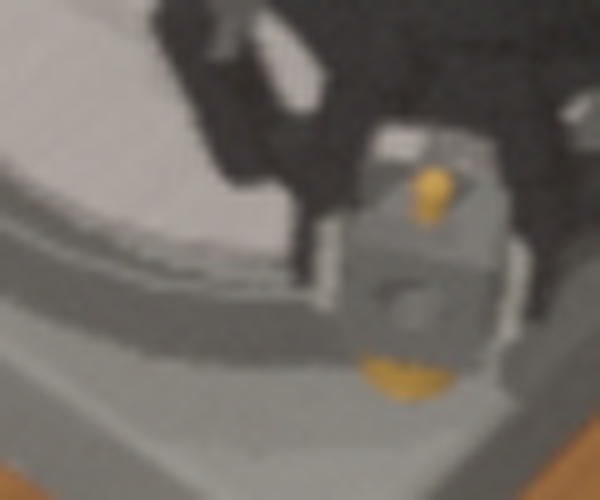

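View pics/top4c.png

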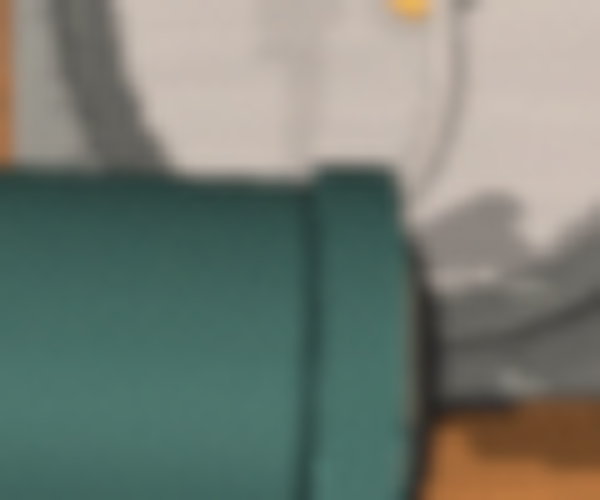

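No contact force so far. Continue along the short leg.

Call:
move_arm:
  series:
    - [0, 0, 0, 0.4, -0.6, 0, -1]
    - [0, 0, 0, 0.8, -1.2, 0, -1]
    - [0, 0, 0, 1.2, -1.9, 0, -1]
    - [0, 0, 0, 1.6, -2.5, 0, -1]
    - [0, 0, 0, 1.6, -2.5, 0, -1]

```text
clock: 6.7
position: [464.3, -8.8, 142.2]
tool_rot: [1.508, 2.755, 0.001]
force: [0.3, -0.2, -2.3]
grip_width: 35.9
```

```bash
python3 - <<'E'
from h import *
for n,b in(("side",(310,170,60,60)),):
    im=eyes.snapshot(n); cv2.imwrite(f"pics/{n}5.png",im[:,:,::-1]); crop(f"pics/{n}5.png",*b,10,f"pics/{n}5c.png")
s=telemetry.sense();print(s["position"],s["force"],s["moment"],s["grip_width"])
E
```

```text
[464.19706112  -8.56217908 142.15661337] [ 0.7384927  -0.7929768  -1.47379162] [-0.02722429  0.00397121 -0.04740196] 35.76623681318904
```

View pics/side5c.png

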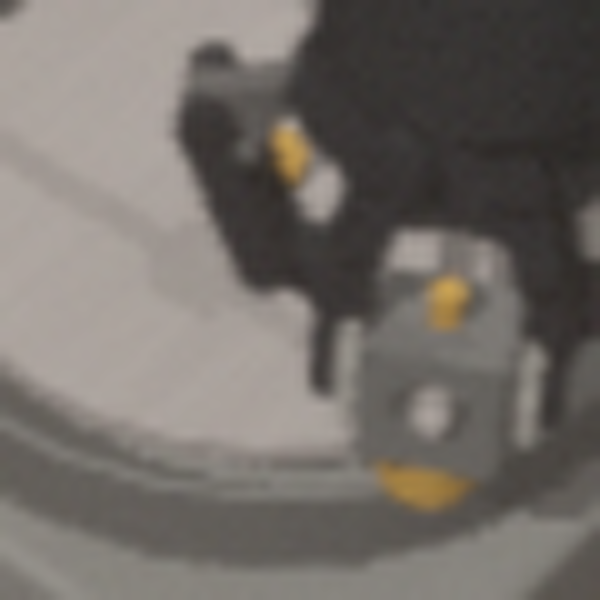

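The bar tip now shows centred inside the bore mouth, side crop (430,410), with no side force: it is threaded. Next, compute the path round the bend.

```bash
cat > path.py <<'E'
from h import *
import sys
P=np.array([float(v) for v in sys.argv[1:4]]) # lap x,y,yaw
def pt(s): # s from virtual corner-end of short leg: s<0 short leg, 0..62.8 arc, then long leg
    d=np.radians(-60)
    if s<0: q=np.array([-87.5,30.31])+s*np.array([.5,-.866]); a=120
    elif s<62.83: t=s/60; th=-np.pi*5/6+t; q=np.array([-35,60])+60*np.array([np.cos(th),np.sin(th)]); a=120+np.degrees(t)
    else: q=np.array([-35+s-62.83,0]); a=180
    c,si=np.cos(P[2]),np.sin(P[2]); return P[:2]+np.array([[c,-si],[si,c]])@q, a+np.degrees(P[2])
st=telemetry.sense(); p=st["position"]; x=R.from_rotvec(st["tool_rot"]).as_matrix()[:,0]; yaw=np.degrees(np.arctan2(x[1],x[0]))
print("now",p.round(1),yaw.round(1),"corner",pt(0))
ss=np.linspace(-120,150,2701); i=np.argmin([np.linalg.norm(pt(s)[0]-p[:2]) for s in ss]); print("s now",ss[i],"off",pt(ss[i])[0]-p[:2])
for s in np.arange(ss[i]+6,140,6):
    q,a=pt(s); print(round(s,1),((a-yaw+180)%360-180).round(1),((q-p[:2])/10).round(2), q.round(1))
E
python3 path.py 585.7 -87.1 .045
```

```text
now [464.2  -8.6 142.2] 122.6 corner (array([497.47696504, -61.04231787]), np.float64(122.5783100780887))
s now -61.599999999999994 off [-0.44053419 -0.28861143]
-55.6 -0.0 [ 0.28 -0.53] [467.  -13.9]
-49.6 -0.0 [ 0.6  -1.04] [470.2 -19. ]
-43.6 -0.0 [ 0.93 -1.55] [473.4 -24. ]
-37.6 -0.0 [ 1.25 -2.05] [476.7 -29.1]
-31.6 -0.0 [ 1.57 -2.56] [479.9 -34.1]
-25.6 -0.0 [ 1.89 -3.06] [483.1 -39.2]
-19.6 -0.0 [ 2.22 -3.57] [486.4 -44.2]
-13.6 -0.0 [ 2.54 -4.07] [489.6 -49.3]
-7.6 -0.0 [ 2.86 -4.58] [492.8 -54.4]
-1.6 -0.0 [ 3.19 -5.08] [496.1 -59.4]
4.4 4.2 [ 3.58 -5.61] [500.  -64.7]
10.4 9.9 [ 3.96 -6.07] [503.8 -69.3]
16.4 15.6 [ 4.39 -6.49] [508.1 -73.5]
22.4 21.4 [ 4.85 -6.87] [512.7 -77.3]
28.4 27.1 [ 5.36 -7.2 ] [517.8 -80.5]
34.4 32.8 [ 5.89 -7.47] [523.1 -83.3]
40.4 38.5 [ 6.45 -7.7 ] [528.7 -85.5]
46.4 44.3 [ 7.02 -7.86] [534.4 -87.2]
52.4 50.0 [ 7.61 -7.97] [540.3 -88.2]
58.4 55.7 [ 8.21 -8.01] [546.3 -88.7]
64.4 60.0 [ 8.81 -8.  ] [552.3 -88.6]
70.4 60.0 [ 9.41 -7.98] [558.3 -88.3]
76.4 60.0 [10.01 -7.95] [564.3 -88.1]
82.4 60.0 [10.61 -7.92] [570.3 -87.8]
88.4 60.0 [11.21 -7.9 ] [576.3 -87.5]
94.4 60.0 [11.81 -7.87] [582.3 -87.3]
100.4 60.0 [12.41 -7.84] [588.3 -87. ]
106.4 60.0 [13.01 -7.82] [594.3 -86.7]
112.4 60.0 [13.61 -7.79] [600.3 -86.4]
118.4 60.0 [14.21 -7.76] [606.2 -86.2]
124.4 60.0 [14.8  -7.73] [612.2 -85.9]
130.4 60.0 [15.4  -7.71] [618.2 -85.6]
136.4 60.0 [16.   -7.68] [624.2 -85.4]
```

Call:
move_arm:
  series:
    - [0, 0, 0, 0.6, -1.0, 0, -1]
    - [0, 0, 0, 1.2, -2.0, 0, -1]
    - [0, 0, 0, 1.9, -3.0, 0, -1]
    - [0, 0, 0, 2.5, -4.05, 0, -1]
    - [0, 0, 0, 3.2, -5.1, 0, -1]
    - [0, 0, 4, 3.6, -5.6, 0, -1]
    - [0, 0, 4, 3.6, -5.6, 0, -1]

```text
clock: 7.62
position: [500.5, -65.1, 142.0]
tool_rot: [1.412, 2.806, 0.0]
force: [0.2, -0.3, -1.8]
grip_width: 36.0
```

```bash
python3 - <<'E'
from h import *
for n,b in(("side",(310,150,60,60)),):
    im=eyes.snapshot(n); cv2.imwrite(f"pics/{n}6.png",im[:,:,::-1]); crop(f"pics/{n}6.png",*b,10,f"pics/{n}6c.png")
s=telemetry.sense();print(s["position"],s["force"],s["moment"],s["grip_width"])
E
python3 path.py 585.7 -87.1 .045
```

```text
[500.28637026 -64.86088954 142.02287909] [-0.43955595  0.281486   -2.4835556 ] [-0.06047999  0.00910658 -0.01713948] 35.9206544564701
now [500.3 -64.9 142. ] 126.5 corner (array([497.47696504, -61.04231787]), np.float64(122.5783100780887))
s now 4.700000000000003 off [-0.1262293  -0.03879449]
10.7 6.3 [ 0.37 -0.46] [504.  -69.5]
16.7 12.0 [ 0.8  -0.88] [508.3 -73.7]
22.7 17.7 [ 1.27 -1.26] [513.  -77.4]
28.7 23.5 [ 1.77 -1.58] [518.  -80.7]
34.7 29.2 [ 2.31 -1.86] [523.4 -83.4]
40.7 34.9 [ 2.87 -2.08] [528.9 -85.6]
46.7 40.7 [ 3.44 -2.24] [534.7 -87.2]
52.7 46.4 [ 4.03 -2.34] [540.6 -88.3]
58.7 52.1 [ 4.63 -2.39] [546.6 -88.7]
64.7 56.1 [ 5.23 -2.37] [552.6 -88.6]
70.7 56.1 [ 5.83 -2.35] [558.6 -88.3]
76.7 56.1 [ 6.43 -2.32] [564.6 -88.1]
82.7 56.1 [ 7.03 -2.29] [570.6 -87.8]
88.7 56.1 [ 7.63 -2.26] [576.6 -87.5]
94.7 56.1 [ 8.23 -2.24] [582.6 -87.2]
100.7 56.1 [ 8.83 -2.21] [588.6 -87. ]
106.7 56.1 [ 9.43 -2.18] [594.6 -86.7]
112.7 56.1 [10.03 -2.16] [600.6 -86.4]
118.7 56.1 [10.63 -2.13] [606.5 -86.2]
124.7 56.1 [11.23 -2.1 ] [612.5 -85.9]
130.7 56.1 [11.83 -2.08] [618.5 -85.6]
136.7 56.1 [12.42 -2.05] [624.5 -85.4]
```

View pics/side6c.png

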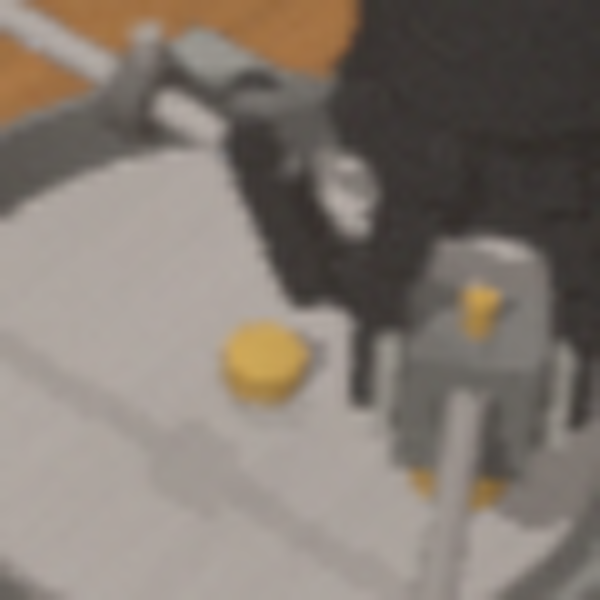

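The bar emerges from the bore at (465,395) and forces are near zero. Now round the bend.

Call:
move_arm:
  series:
    - [0, 0, 6.3, 0.37, -0.46, 0, -1]
    - [0, 0, 12, 0.8, -0.88, 0, -1]
    - [0, 0, 17.7, 1.27, -1.26, 0, -1]
    - [0, 0, 23.5, 1.77, -1.58, 0, -1]
    - [0, 0, 29.2, 2.31, -1.86, 0, -1]
    - [0, 0, 29.2, 2.31, -1.86, 0, -1]

```text
clock: 8.43
position: [523.4, -83.4, 142.0]
tool_rot: [0.663, 3.07, 0.001]
force: [-0.1, 0.3, -1.3]
grip_width: 35.7
```

```bash
python3 - <<'E'
from h import *
for n,b in(("side",(310,140,70,60)),):
    im=eyes.snapshot(n); cv2.imwrite(f"pics/{n}7.png",im[:,:,::-1]); crop(f"pics/{n}7.png",*b,10,f"pics/{n}7c.png")
s=telemetry.sense();print(s["position"],s["force"],s["moment"],s["grip_width"])
E
python3 path.py 585.7 -87.1 .045
```

```text
[523.26650212 -83.32062905 141.93843726] [ 1.05546417  0.2875405  -0.12063541] [-0.01007727  0.02339199  0.05673211] 36.03080161893819
now [523.3 -83.3 141.9] 155.5 corner (array([497.47696504, -61.04231787]), np.float64(122.5783100780887))
s now 34.60000000000002 off [ 0.00157775 -0.06376178]
40.6 5.8 [ 0.56 -0.23] [528.8 -85.6]
46.6 11.5 [ 1.14 -0.39] [534.6 -87.2]
52.6 17.3 [ 1.73 -0.49] [540.5 -88.3]
58.6 23.0 [ 2.32 -0.54] [546.5 -88.7]
64.6 27.0 [ 2.92 -0.53] [552.5 -88.6]
70.6 27.0 [ 3.52 -0.5 ] [558.5 -88.3]
76.6 27.0 [ 4.12 -0.47] [564.5 -88.1]
82.6 27.0 [ 4.72 -0.45] [570.5 -87.8]
88.6 27.0 [ 5.32 -0.42] [576.5 -87.5]
94.6 27.0 [ 5.92 -0.39] [582.5 -87.2]
100.6 27.0 [ 6.52 -0.37] [588.5 -87. ]
106.6 27.0 [ 7.12 -0.34] [594.5 -86.7]
112.6 27.0 [ 7.72 -0.31] [600.5 -86.4]
118.6 27.0 [ 8.32 -0.28] [606.4 -86.2]
124.6 27.0 [ 8.92 -0.26] [612.4 -85.9]
130.6 27.0 [ 9.52 -0.23] [618.4 -85.6]
136.6 27.0 [10.12 -0.2 ] [624.4 -85.4]
```

View pics/side7c.png

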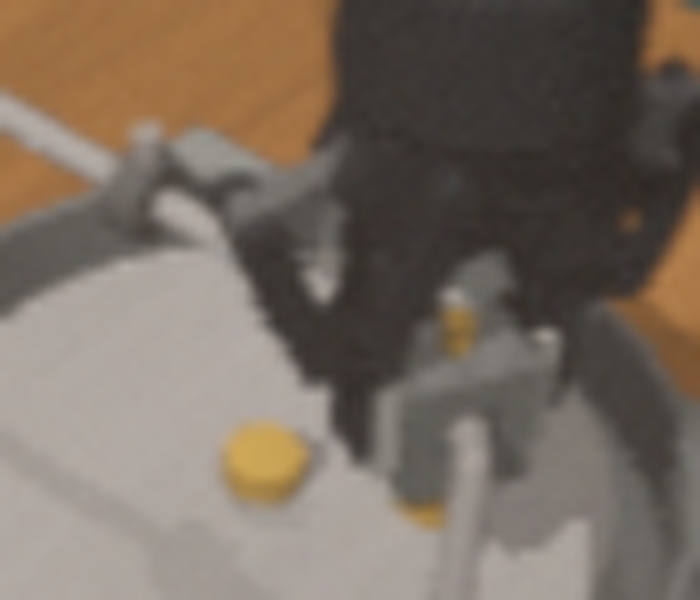

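Going well: the bar enters the bore at (470,430), with small forces. Finish the bend.

Call:
move_arm:
  series:
    - [0, 0, 5.8, 0.56, -0.23, 0, -1]
    - [0, 0, 11.5, 1.14, -0.39, 0, -1]
    - [0, 0, 17.3, 1.73, -0.49, 0, -1]
    - [0, 0, 23, 2.32, -0.54, 0, -1]
    - [0, 0, 27, 2.92, -0.53, 0, -1]
    - [0, 0, 27, 3.5, -0.5, 0, -1]
    - [0, 0, 27, 4.1, -0.47, 0, -1]
    - [0, 0, 27, 4.1, -0.47, 0, -1]

```text
clock: 9.48
position: [564.5, -87.9, 141.8]
tool_rot: [0.067, -3.141, -0.001]
force: [0.5, 0.2, -1.8]
grip_width: 35.8
```

```bash
python3 - <<'E'
from h import *
for n,b in(("side",(290,130,80,60)),("top",(300,140,100,75))):
    im=eyes.snapshot(n); cv2.imwrite(f"pics/{n}8.png",im[:,:,::-1]); crop(f"pics/{n}8.png",*b,8,f"pics/{n}8c.png")
s=telemetry.sense();print(s["position"],s["force"],s["moment"],s["grip_width"])
E
python3 path.py 585.7 -87.1 .045|head -3
```

```text
[564.18173277 -87.9806797  141.85666191] [ 0.58101855 -0.08288201 -1.42878716] [0.02530839 0.0042069  0.00653427] 35.451899187323434
now [564.2 -88.  141.9] -177.5 corner (array([497.47696504, -61.04231787]), np.float64(122.5783100780887))
s now 76.30000000000001 off [ 0.01006268 -0.08784334]
82.3 0.1 [0.6  0.02] [570.2 -87.8]
```

View pics/side8c.png

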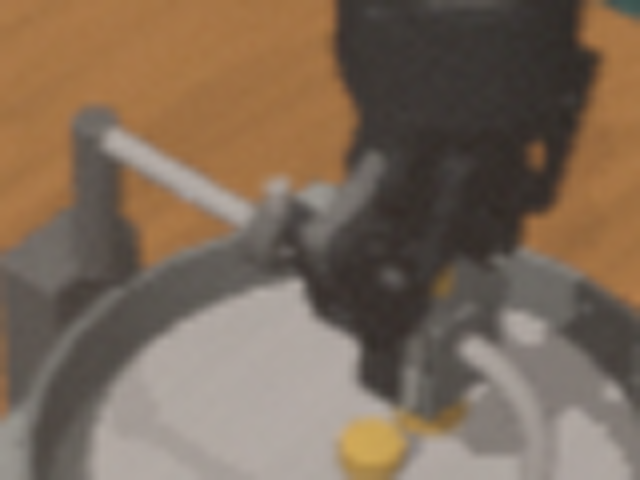

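View pics/top8c.png

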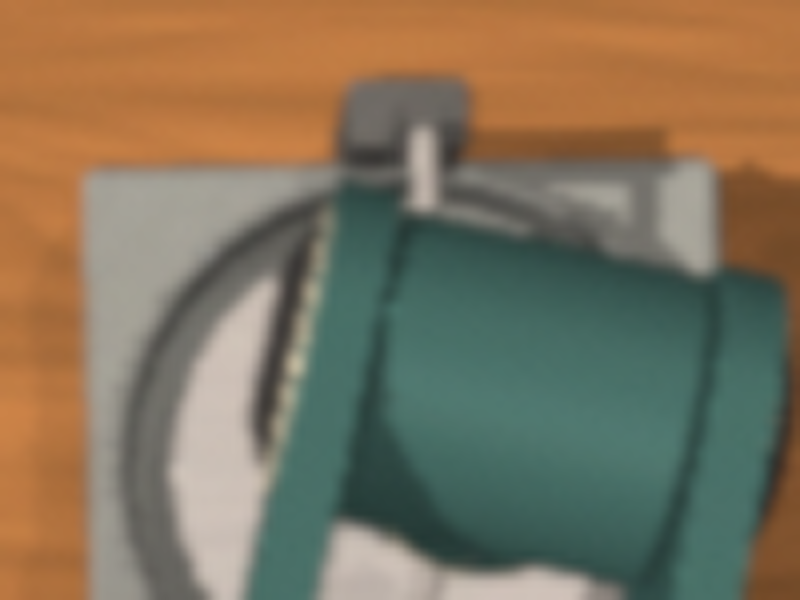

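Call:
move_arm:
  series:
    - [0, 0, 0, 0.9, 0.04, 0, -1]
    - [0, 0, 0, 1.8, 0.08, 0, -1]
    - [0, 0, 0, 2.7, 0.12, 0, -1]
    - [0, 0, 0, 3.4, 0.15, 0, -1]
    - [0, 0, 0, 3.9, 0.18, 0, -1]
    - [0, 0, 0, 3.9, 0.18, 0, -1]

```text
clock: 10.32
position: [603.4, -86.1, 141.7]
tool_rot: [0.068, -3.14, -0.001]
force: [0.2, 0.2, -1.8]
grip_width: 35.7
```

```bash
python3 - <<'E'
from h import *
for n,b in(("side",(290,130,80,60)),):
    im=eyes.snapshot(n); cv2.imwrite(f"pics/{n}9.png",im[:,:,::-1]); crop(f"pics/{n}9.png",*b,10,f"pics/{n}9c.png")
s=telemetry.sense();print(s["position"],s["force"],s["moment"],s["grip_width"])
x=R.from_rotvec(s["tool_rot"]).as_matrix()[:,0];y=R.from_rotvec(s["tool_rot"]).as_matrix()[:,1]
b=s["position"]+[0,0,18]; k=lambda P:((proj("side",P)-[290,130]+.5)*10-.5).round(0).tolist()
print("near mouth",k(b+14*x),"foot",k(b-[0,0,38]),"barb",k(b+[0,0,29]),"near top corners",[k(b+14*x+sy*18*y+[0,0,18]) for sy in (1,-1)],"far",[k(b-14*x+sy*18*y+[0,0,18]) for sy in (1,-1)],"stop",k([633.4,-84.7,160]))
E
```

```text
[603.19385406 -86.16064993 141.76452804] [ 0.05532889  0.31896225 -0.50852262] [-0.0696864   0.00812685 -0.05467239] 36.02260472586088
near mouth [[464.0, 369.0]] foot [[418.0, 448.0]] barb [[428.0, 264.0]] near top corners [[[424.0, 353.0]], [[509.0, 285.0]]] far [[[342.0, 306.0]], [[428.0, 240.0]]] stop [[338.0, 296.0]]
```

View pics/side9c.png

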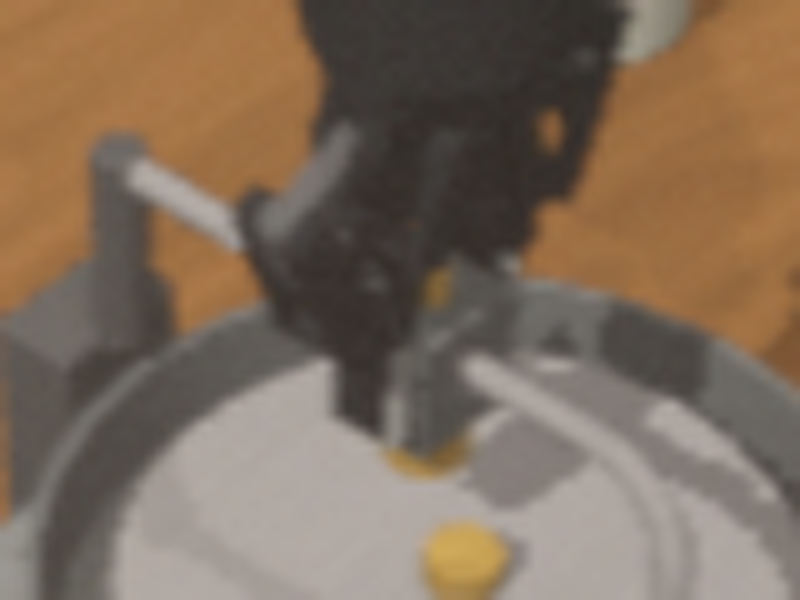

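Call:
move_arm:
  series:
    - [0, 0, 0, 0.2, 0.01, -0.1, -1]
    - [0, 0, 0, 0.4, 0.02, -0.2, -1]
    - [0, 0, 0, 0.6, 0.03, -0.2, -1]
    - [0, 0, 0, 0.7, 0.03, -0.2, -1]
    - [0, 0, 0, 0.7, 0.03, -0.2, -1]

```text
clock: 11.0
position: [610.3, -85.9, 139.8]
tool_rot: [0.068, -3.14, -0.001]
force: [-0.7, -1.3, -1.8]
grip_width: 35.8
```

Call:
move_arm:
  series:
    - [0, 0, 0, 0.1, 0, 0, -1]
    - [0, 0, 0, 0.15, 0, 0, -1]
    - [0, 0, 0, 0.15, 0, 0, -1]

```text
clock: 11.38
position: [611.8, -85.9, 139.8]
tool_rot: [0.068, -3.14, -0.001]
force: [0.4, -0.4, -1.6]
grip_width: 35.6
```

Call:
move_arm:
  series:
    - [0, 0, 0, 0.05, 0, 0, -1]
    - [0, 0, 0, 0.1, 0, 0, -1]
    - [0, 0, 0, 0.1, 0, 0, -1]

```text
clock: 11.75
position: [612.8, -85.9, 139.8]
tool_rot: [0.068, -3.14, -0.001]
force: [-0.2, 0.6, -1.6]
grip_width: 35.5
```

Call:
move_arm:
  series:
    - [0, 0, 0, 0.05, 0, 0, -1]
    - [0, 0, 0, 0.1, 0, 0, -1]
    - [0, 0, 0, 0.1, 0, 0, -1]

```text
clock: 12.12
position: [613.7, -85.9, 139.7]
tool_rot: [0.068, -3.14, -0.001]
force: [-2.3, -0.1, -1.3]
grip_width: 35.7
```

Call:
move_arm:
  series:
    - [0, 0, 0, 0.05, 0, 0, -1]
    - [0, 0, 0, 0.05, 0, 0, -1]

```text
clock: 12.38
position: [613.8, -85.8, 139.7]
tool_rot: [0.068, -3.139, -0.001]
force: [-6.5, 0.2, 0.5]
grip_width: 35.5
```

Call:
move_arm:
  series:
    - [0, 0, 0, 0.05, 0, 0, -1]
    - [0, 0, 0, 0.05, 0, 0, -1]

```text
clock: 12.62
position: [613.8, -85.8, 139.7]
tool_rot: [0.068, -3.138, -0.001]
force: [-7.4, 0.1, 1.3]
grip_width: 35.6
```

Contact with the collar at x ≈ 613.7 (expected 613.4), −7 N. Ease back 0.5 mm, then lower until the block's weight rests on the bar.

Call:
move_arm:
  series:
    - [0, 0, 0, -0.05, 0, 0, -1]
    - [0, 0, 0, -0.05, 0, -0.1, -1]
    - [0, 0, 0, -0.05, 0, -0.1, -1]

```text
clock: 13.0
position: [613.4, -85.9, 138.6]
tool_rot: [0.068, -3.138, -0.001]
force: [-0.7, 1.0, -1.2]
grip_width: 35.9
```

Call:
move_arm:
  series:
    - [0, 0, 0, 0, 0, -0.05, -1]
    - [0, 0, 0, 0, 0, -0.05, -1]

```text
clock: 13.25
position: [613.4, -85.9, 138.1]
tool_rot: [0.068, -3.138, -0.001]
force: [0.4, -0.2, -0.3]
grip_width: 35.9
```

Call:
move_arm:
  series:
    - [0, 0, 0, 0, 0, -0.05, -1]
    - [0, 0, 0, 0, 0, -0.05, -1]

```text
clock: 13.5
position: [613.5, -85.9, 138.0]
tool_rot: [0.068, -3.138, -0.001]
force: [-2.4, 0.1, 4.1]
grip_width: 35.6
```

The block rests on the bar (+4 N, bore at z ≈ 156). Release.

Call:
move_arm:
  series:
    - [0, 0, 0, 0, 0, 0, -0.1]
    - [0, 0, 0, 0, 0, 0, 0.0]
    - [0, 0, 0, 0, 0, 0, 0.2]
    - [0, 0, 0, 0, 0, 0, 0.4]
    - [0, 0, 0, 0, 0, 0, 0.5]
    - [0, 0, 0, 0, 0, 0, 0.5]
    - [0, 0, 0, 0, 0, 0, 0.5]

```text
clock: 14.38
position: [613.5, -85.9, 138.0]
tool_rot: [0.068, -3.138, -0.001]
force: [-0.0, -0.2, 0.3]
grip_width: 63.7
```

```bash
python3 - <<'E'
from h import *
for n,b in(("side",(290,130,80,60)),):
    im=eyes.snapshot(n); cv2.imwrite(f"pics/{n}10.png",im[:,:,::-1]); crop(f"pics/{n}10.png",*b,10,f"pics/{n}10c.png")
s=telemetry.sense();print(s["position"],s["force"],s["moment"],s["grip_width"])
E
```

```text
[613.4670646  -85.87758907 137.9795746 ] [0.93097274 0.32691454 0.68561117] [-0.02541585  0.01497915  0.02793004] 64.27361379813071
```

View pics/side10c.png

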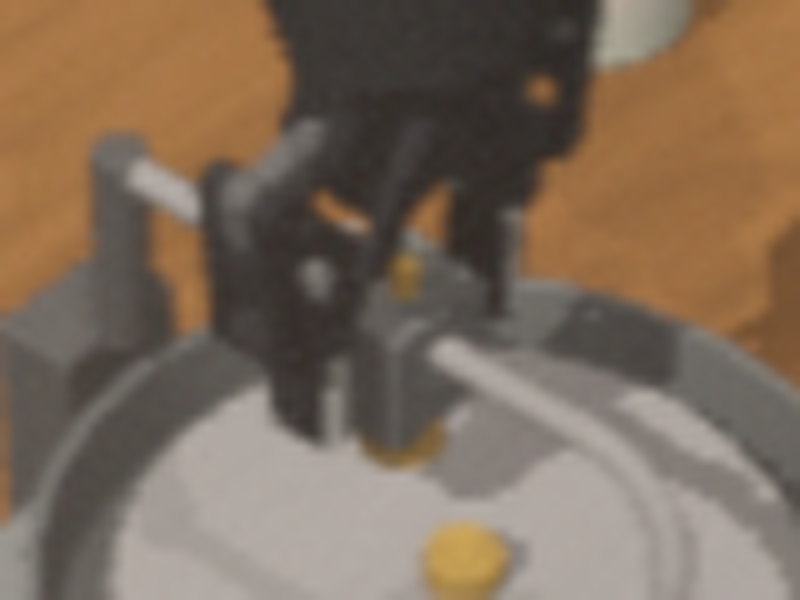

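The block hangs level. Retract straight up, then back out of the cameras' view.

Call:
move_arm:
  series:
    - [0, 0, 0, 0, 0, 3, 0.5]
    - [0, 0, 0, 0, 0, 7, 0.5]
    - [0, 0, 0, 0, 0, 12, 0.5]
    - [0, 0, 0, 0, 0, 15, 0.5]
    - [0, 0, 0, -5, -6, 15, 0.5]
    - [0, 0, 0, -10, -12, 15, 0.5]
    - [0, 0, 0, -15, -18, 15, 0.5]
    - [0, 0, 0, -18, -24, 15, 0.5]
    - [0, 0, 0, -18, -28, 15, 0.5]
    - [0, 0, 0, -18, -28, 15, 0.5]

```text
clock: 15.68
position: [431.9, -368.4, 287.9]
tool_rot: [0.064, -3.138, -0.001]
force: [0.3, 0.3, -0.5]
grip_width: 64.2
```

```bash
python3 - <<'E'
from h import *
for n,b in(("side",(290,130,80,60)),("top",(310,150,80,60))):
    im=eyes.snapshot(n); cv2.imwrite(f"pics/{n}11.png",im[:,:,::-1]); crop(f"pics/{n}11.png",*b,10,f"pics/{n}11c.png")
s=telemetry.sense();print(s["position"],s["force"],s["joint_velocities"].round(3))
E
```

```text
[ 432.39341772 -367.88370308  287.64844989] [-0.05393983 -0.15570587 -0.30747671] [ 0.051 -0.019  0.016  0.012  0.008  0.04 ]
```

View pics/side11c.png

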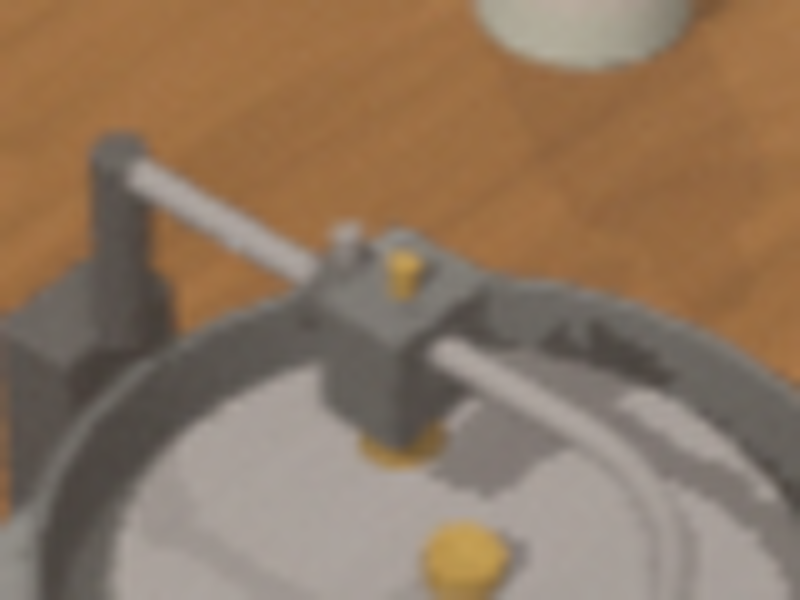

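View pics/top11.png

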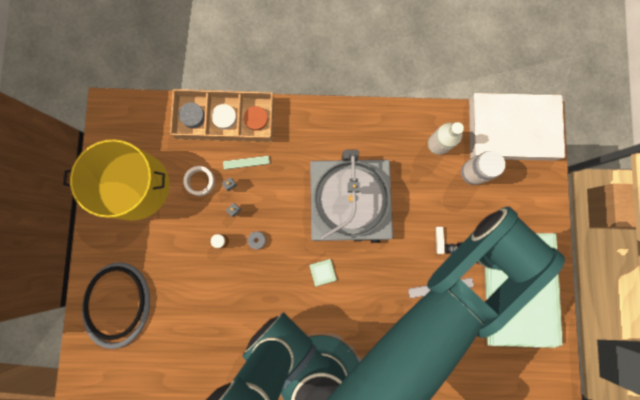

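View pics/top11c.png

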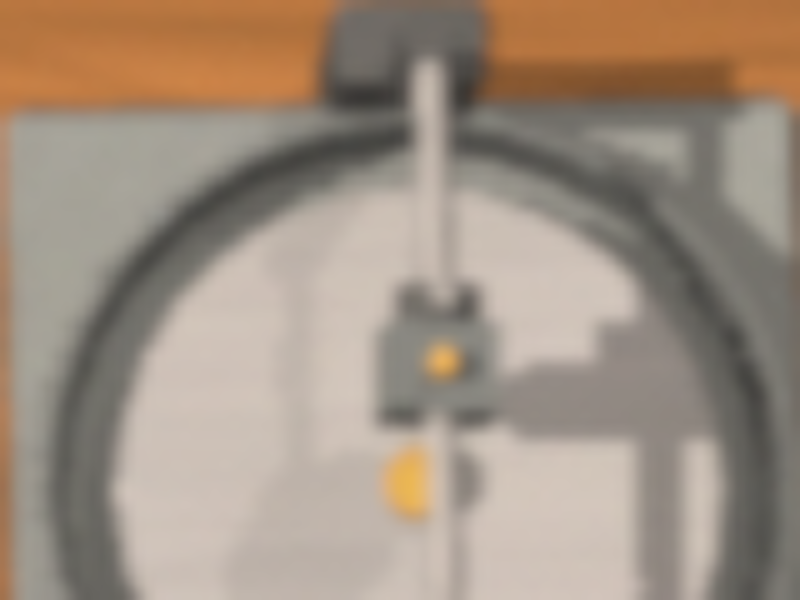

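The top crop shows the block at (440,360) right against the collar at (437,300), with the bar through it. The collar is still at pixel (353.6,180.5), as at the start, and the bystanders are unmoved. Hand it in.

```bash
python3 -c "
from bench import robot; print(robot.job_done())"
```

```text
the job is handed in; nothing more can be done
None
```

I threaded the rightmost drip block over the bar's free end, slid it round the bend and brought it against the stop collar. I then released it, moved the arm clear and handed the job in at about 15.8 s of the 48 s allowed. No verdict was reported.

- **Contact:** the block touched the collar at bore x ≈ 613.7 mm, against 613.4 expected. The push was about 7 N, well under the roughly 40 N at which the collar slips. I backed off about 0.5 mm and rested the block on the bar before opening.
- **Final pictures:** the block hangs level with its outlet down, no gap visible to the collar and the bar running through it. The collar is within about half a pixel (1–2 mm) of where it started.
- **Bystanders and arm:** the bystanders look unmoved in the top view, though the arm partly covers the glass strip at the end. The arm is clear of everything, and the force reading was near zero.
- **Disagreement:** my two fits of the bar's position differed by 1–2 mm and about 0.5°, within the stated calibration. Seeing the bar tip centred in the bore settled it, and nothing failed.

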